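# Hang the burr rack on both hooks of its stand

## Robot

A 7-joint arm with a two-finger parallel gripper is mounted at the origin on a cart in front of the work surface, level with it; the furniture and walls round the work are solid. World frame = base frame: x ahead of the robot, y to its left, z up, the work surface at z = 0. Lengths are in m, angles in rad, forces in N, time in s.
With the tool pointing down it reaches from about 0.35 to 0.9 m from the base axis. Payload 19.9 kg.
Tool frame: the origin (TCP) lies at the very end of the fingers, on their centre line; the grasp point (between the pads) lies 19 mm behind it; z points along the fingers, y is the line along which they close (so a half turn about z gives the same grasp; the last joint's range is limited). The gripper opens to 94 mm and grips with 3 to 60 N. Pads are 16 mm wide; open, the fingers measure 119 mm over their backs; the gripper's body (75 mm by 177 mm) begins 78 mm behind the grasp point.
Start: joints at [1.264, 0.417, -0.01, 1.614, 0.005, 1.111, -0.053], TCP at [0.164, -0.603, 0.205] pointing down, gripper open.
Joint ranges: [-2.81, 2.81], [-0.39, 2.02], [-1.27, 1.25], [0.06, 2.57], [-1.19, 4.33], [0.19, 2], [-2.82, 2.82]. Speed limits (rad/s): [1.89, 1.89, 2.39, 2.39, 3.01, 3.01, 3.01].

## Interface

Orientations are given as a rotation vector (axis times angle).
In Python, from rig import r gives the robot as it stands.
- The arm moves only by the tool apply_moves, never from a script. Its argument "rows" is a list of rows, each an object of numbers: "dx", "dy", "dz": the shift along the tool's x, y, z in m; "rx", "ry", "rz": the turn, a rotation vector about the tool's x, y, z in rad; "claw": the opening, from 0 (shut) to 1 (fully open). In form: [{"dx": .., "dy": .., "dz": .., "rx": .., "ry": .., "rz": .., "claw": ..}, ...]. A call has 1 to 12 rows; each row shifts and turns the commanded pose from where the row before left it, along the tool's axes as they then stand; what a row does not reach is not made up. A row lasts 1/8 s, in which the tool goes at most 62.5 mm and 10.7 degrees, less where a joint would pass 70% of its speed; a pose out of reach is approached as far as the arm can. A call is refused whole if a number of a shift passes 0.0625 or a number of a turn 0.188, either way. A call with a gripper value outside its range is refused whole. The fingers move at their own pace and stop on an object; the grip force is fixed at half the most. Time passes only in rows, so rows that do not move let the fingers close. It gives the time, the measured TCP pose, the force, the opening and the grip force at its end, in the units of the state.
- r.state(): the state, without advancing time (a new reading comes with each control period).
- r.get_image(name): name is "scene" or "side" or "wrist"; returns (picture, depth): 480x640x3 uint8, red, green, blue; 480x640 float32, m along the optical axis (not along the pixel's ray), 0 where there is no reading.
- r.camera_info(name): a dict with "intrinsics" (3x3 intrinsics, pixels), "R" (3x3) and "t" (3): a world point X has camera coordinates R X + t. Camera axes: x right, y down, z forward; pixel columns grow to the right and rows downward; lengths in m; the calibration is good to about 2 mm. A picture is of the moment at which its call begins: read the wrist's pose just before it. camera_info takes no time and is no camera call; for the wrist camera it gives the pose at the moment of the call.
- r.finish_job(): hands the job in; it is judged then, once.
The state is a dict: "time": time; "joints": joint angles; "joint_velocities": joint speeds; "joint_efforts": joint torques, N m; "tool_pos": TCP position; "eef_rot": TCP orientation; "force": force on the tool from outside, world axes, zero at the start; "torque": the same for the moment, N m; "opening": finger opening in m; "grasp_force": force on a finger pad.
Only numpy, scipy, OpenCV 4.12 (cv2) and the standard library are available. Lean on these libraries where they do the work, as an engineer would, in place of code of your own. Each camera call takes 0.05 s, during which the arm holds its last target. There are 200 camera calls.

## Task

Take the burr rack by its grip, keep it upright and hang its bar on the two hooks of the stand. Ease it down past the spring keepers until both ends of the bar sit fully on the bottom of their hooks; make sure of both while you still hold it, then let go. Press gently, never harder than 30 N on the hooks, and leave the other things on the bench where they are.

Things in the scene. Friction and masses are not known exactly. Their poses are not given: they have to be found in the camera images.
- rack_grip (a point): Centre of the grip of the loose burr rack: a dark wooden block 16 mm thick (x), 40 mm wide (y), 26 mm high, over the middle of the rack's bar, 24 mm above the bar's axis and 109 mm above the rack's underside. Right under the grip is a steel shoulder, 36 mm deep (x), 44 mm wide, its top 13 mm below this point: fingertips cannot go lower. Axes: x across the bar, y along it, z up.
- rack: The burr rack, 0.34 to 0.50 kg: a wooden block 48x144x34 mm with small burrs in its top and, on two thin uprights 55 mm either side of the middle, a bar and a grip above. It stands on the bench on its block. Origin at the middle of its underside; x across the bar, y along it, z up. It is the same turned by half a turn.
- rack_bar (a point): Middle of the rack's bar, on its axis, 85 mm above the underside: a round steel bar, 10 mm thick, 240 mm long along the rack's y, with 16 mm collars (4 mm thick) at its ends.
- stand: The fixed hanging stand with two hooks: base plate 100x220x12 mm, two square posts 172 mm tall at x = +40 mm, y = +-90 mm. Origin at the middle of the underside; x away from its front, y to its left, z up. The rail that carries the hooks is clamped 0 to 26 mm above its lowest setting, and each hook 0 to 8 mm more, left and right apart. These heights are NOT reported.
- stand_mid (a point): Point of the stand midway between the two hooks, 100 mm above the bench: the height of the bottoms of both hooks if set lowest. It is fixed to the stand and does not follow the hooks' own heights. Axes as the stand's; the hooks lie 90 mm either side along y.
- left_low (a point): Where the bottom of the left hook (+y) is if set lowest; the hook itself is 0 to 34 mm higher. A hook is an open-topped steel trough, 14 mm long (y) and 13 mm wide (x) inside, centred on x = 0; walls upright to 27 mm above its bottom, then a mouth flared at 45 degrees to about 32 mm, ending 39 mm above the bottom. The bottom is rigid: there the force climbs steeply.
- right_low (a point): The same for the right hook (-y). In each trough a spring keeper, a free-turning steel roller of 8 mm radius, axis 15 mm above the bottom, sticks out of the rear wall to the middle. The bar going down pushes it back about 3.5 mm, slips under, and it springs out over the bar. The rack's weight is not enough: getting both ends past takes about 4 to 8 N of push on top of it.
- tin_round: Bystander, to be left alone: round pressed tin, 69 mm across, 25 mm high; origin at the middle of its underside.
- glue_bottle: Bystander, to be left alone: white glue bottle with a yellow cap, 48 mm across, 125 mm high; origin at the middle of its underside.
- solder_spool: Bystander, to be left alone: small spool of wire lying flat, 51 mm across, 24 mm high; origin at the middle of its underside.
- loupe: Bystander, to be left alone: small black eye loupe, 34 mm across, 26 mm high; origin at the middle of its underside.
- side_cutter: Bystander, to be left alone: side-cutting pliers lying flat, 134x45x11 mm; origin at the middle of its underside.
- agate_green: Bystander, to be left alone: small oval stone, 27x16x9 mm; origin at the middle of its underside.

How it is judged:
On the way, in this order (a step that is already met when the one before it is completed fails the run):
1. the rack is lifted clear of the bench, upright (height (world z) of rack_grip above 0.18 m and angle between rack_grip's own z axis and vertical below 0.35 rad), for 0.2 s.
2. both ends of the bar bear on the bottoms of their hooks while the rack is still held (contact force between rack and hook_left_c0 above 0.4 N and contact force between rack and hook_right_c0 above 0.4 N and contact force between the fingers and rack above 0.5 N), for 0.2 s.
At the end, for the whole second after the job is handed in: The rack hangs at rest and upright (within about 8 degrees), both ends of its bar resting on the bottoms of the two hooks (at least 0.4 N on each) (contact force between rack and hook_left_c0 above 0.4 N and contact force between rack and hook_right_c0 above 0.4 N and linear speed of rack below 0.02 m/s and angle between rack_grip's own z axis and vertical below 0.15 rad); the robot touches nothing.
It fails at once if the rack is pressed on the stand with more than 30 N (contact force between rack and stand above 30 N).
It fails at once if another thing on the bench is moved by more than 40 mm (distance of any of tin_round, glue_bottle, solder_spool, loupe, side_cutter, agate_green from where it was at the start of the episode above 0.04 m).
It also fails if it takes over 70 s, if anything falls off the work surface, if the arm or the gripper's body presses on something with over 40 N, if the wrist force passes 120 N, or if a joint passes its speed limit or range.

## Working session

There is one attempt and no reset: what is moved stays moved. The work goes in short steps, Python scripts to look and compute and a tool call to move; the robot and the scene stay as the last step left them, time stands still between calls to the robot, and variables do not carry over. Pictures are saved under pics/ and viewed, at most 10 in all, crops included, and the job is handed in when it is done.

Besides the shell and the picture viewer there is one more tool, called after "Request:" as name(argument=value, ...) on one line, values as JSON. apply_moves: Moves the arm, as the interface text tells. Its arguments: {"type":"object","properties":{"rows":{"type":"array","items":{"type":"object","properties":{"dx":{"type":"number"},"dy":{"type":"number"},"dz":{"type":"number"},"rx":{"type":"number"},"ry":{"type":"number"},"rz":{"type":"number"},"claw":{"type":"number"}}}}},"required":["rows"]}

```bash
mkdir -p pics; ls; python3 - <<'E'
from rig import r
import cv2,numpy as np
s=r.state();print(s)
for n in("scene","side"):
    p,d=r.get_image(n);cv2.imwrite(f"pics/{n}0.png",p[:,:,::-1]);np.savez(f"{n}0.npz",p=p,d=d)
    c=r.camera_info(n);print(n,c,(d>0).mean())
E
```

```text
pics
{'time': 0.0, 'joints': array([ 1.26347645,  0.41797231, -0.01029121,  1.61417391,  0.00471341,
        1.11069978, -0.05300016]), 'joint_velocities': array([-0.00072907,  0.00073516,  0.00070299,  0.00070284, -0.00028474,
       -0.00046377,  0.00155236]), 'joint_efforts': array([ 1.32838118e-04, -8.51245308e+01,  6.38298690e-01, -4.25987291e+01,
       -4.89471678e-02,  1.87476579e-02,  1.27656713e-04]), 'tool_pos': array([ 0.16406464, -0.60268841,  0.2048265 ]), 'eef_rot': array([-3.11269500e+00, -4.16166662e-01,  4.23867543e-04]), 'force': array([-0.87802243,  1.49070669, -0.47595237]), 'torque': array([-0.00999771,  0.01382198,  0.01452764]), 'grasp_force': 0.0, 'opening': 0.09410646581758463}
scene {'intrinsics': array([[525.57618084,   0.        , 316.33510849],
       [  0.        , 525.57618084, 244.6357219 ],
       [  0.        ,   0.        ,   1.        ]]), 'R': array([[-0.45683456, -0.88950974,  0.00863737],
       [-0.54740464,  0.27345603, -0.79092981],
       [ 0.70117783, -0.3660522 , -0.61184592]]), 't': array([0.2074453 , 0.39952874, 1.15269838])} 0.9960221354166666
side {'intrinsics': array([[541.75123219,   0.        , 323.16990882],
       [  0.        , 541.75123219, 240.12774685],
       [  0.        ,   0.        ,   1.        ]]), 'R': array([[ 0.94729668, -0.32027352, -0.00734007],
       [-0.16991843, -0.48289281, -0.85903566],
       [ 0.2715819 ,  0.81500884, -0.51186312]]), 't': array([-0.55529813,  0.15589869,  1.45796013])} 0.9960481770833334
```

View pics/scene0.png

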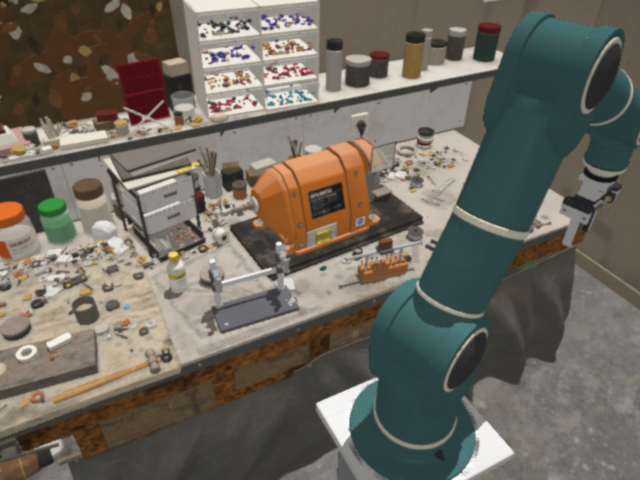

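View pics/side0.png

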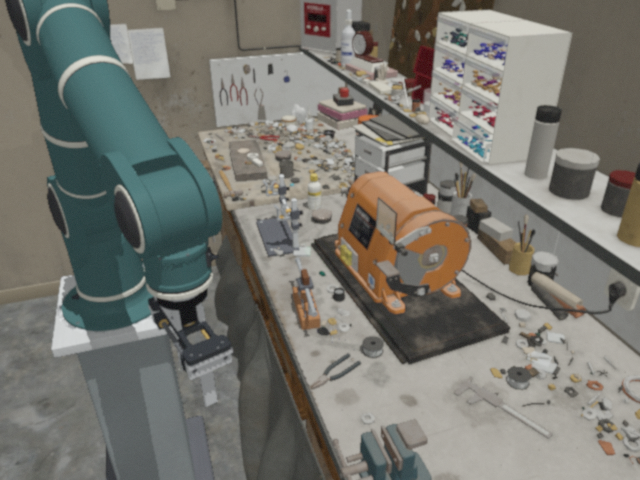

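The scene view shows the stand near (250,290) and the rack near (385,262). In the side view they are near (280,220) and (305,300). The motor sits behind the rack. I'll zoom in on both.

```bash
cat > h.py <<'E'
from rig import r
import cv2,numpy as np
np.set_printoptions(precision=4,suppress=True)
def cloud(n,d,c=None):
    c=c or r.camera_info(n);K,R,t=c["intrinsics"],c["R"],c["t"]
    v,u=np.mgrid[:480,:640];X=np.stack([(u-K[0,2])/K[0,0]*d,(v-K[1,2])/K[1,1]*d,d],-1)
    return (X-t)@R
def proj(n,P,c=None):
    c=c or r.camera_info(n);q=(np.atleast_2d(P)@c["R"].T+c["t"])@c["intrinsics"].T
    return q[:,:2]/q[:,2:]
E
python3 - <<'E'
from h import *
out=[]
for n,(u,v,w,h) in dict(scene=(200,210,240,130),side=(240,165,120,180)).items():
    z=np.load(n+"0.npz");p,d=z["p"],z["d"];X=cloud(n,d)
    k=3 if n=="scene" else 3
    out.append(cv2.resize(p[v:v+h,u:u+w,::-1],None,fx=k,fy=k,interpolation=cv2.INTER_CUBIC))
    for a in [(385,268),(265,312),(350,320)] if n=="scene" else [(305,320),(275,235),(330,330)]: print(n,a,X[a[1],a[0]])
    # red-orange block and bench
    sub=X[v:v+h,u:u+w].reshape(-1,3); print(np.histogram(sub[:,2],np.arange(-.05,.25,.02)))
    hi=(X[...,2]>.07)&(X[...,2]<.2)&(X[...,0]>.3)&(X[...,0]<.75)&(X[...,1]>-.4)&(X[...,1]<.5)
    cc,lab,st,ce=cv2.connectedComponentsWithStats(hi.astype(np.uint8))
    for i in range(1,cc):
        if st[i,4]>15: m=lab==i; print(n,st[i],X[m].min(0),X[m].max(0),X[m].mean(0))
H=max(o.shape[0] for o in out)
cv2.imwrite("pics/a.png",out[0]);cv2.imwrite("pics/b.png",out[1])
E
```

```text
scene (385, 268) [ 0.4464 -0.2197  0.0345]
scene (265, 312) [0.4591 0.1525 0.0113]
scene (350, 320) [ 0.3929 -0.0769 -0.0645]
(array([  399,   592, 11906,  6140,  2186,   593,   805,   993,   794,
         709,   543,   165,     0,     0]), array([-0.05, -0.03, -0.01,  0.01,  0.03,  0.05,  0.07,  0.09,  0.11,
        0.13,  0.15,  0.17,  0.19,  0.21,  0.23]))
scene [ 225  173  168   70 5011] [ 0.6066 -0.3517  0.07  ] [0.7499 0.1561 0.2   ] [ 0.6546 -0.1148  0.1442]
scene [345 238  78  24 486] [ 0.443  -0.3442  0.0703] [ 0.4894 -0.1034  0.1309] [ 0.4608 -0.2201  0.0969]
scene [ 208  242   82   52 1006] [0.4633 0.0698 0.07  ] [0.5526 0.2695 0.1765] [0.5147 0.1672 0.12  ]
scene [167 251  18  25 320] [0.6395 0.3067 0.0701] [0.6797 0.3532 0.13  ] [0.6551 0.3311 0.0986]
side (305, 320) [ 0.4401 -0.2946  0.0335]
side (275, 235) [0.4816 0.1678 0.0108]
side (330, 330) [ 0.4996 -0.3089 -0.0031]
(array([  69,  287, 9223, 4797, 1218,  614,  559,  593,  595,  401,  279,
        172,  112,  101]), array([-0.05, -0.03, -0.01,  0.01,  0.03,  0.05,  0.07,  0.09,  0.11,
        0.13,  0.15,  0.17,  0.19,  0.21,  0.23]))
side [263 175  41  57 807] [0.4652 0.0579 0.0702] [0.5579 0.2744 0.1744] [0.5148 0.1528 0.1246]
side [308 174  13  19 183] [0.6405 0.2999 0.0704] [0.6843 0.3419 0.1274] [0.661  0.318  0.0963]
side [348 180   6   6  24] [0.7174 0.1164 0.1648] [0.7286 0.1553 0.1771] [0.7215 0.1335 0.1727]
side [ 338  196   95  102 4470] [ 0.6073 -0.3551  0.07  ] [ 0.75   -0.0011  0.1999] [ 0.6641 -0.2293  0.1371]
side [295 258  23  59 442] [ 0.4423 -0.3452  0.0707] [ 0.4842 -0.1031  0.1267] [ 0.4604 -0.2394  0.0967]
```

View pics/a.png

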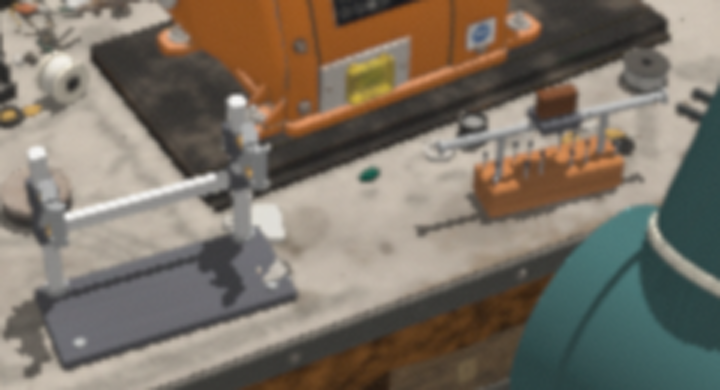

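View pics/b.png

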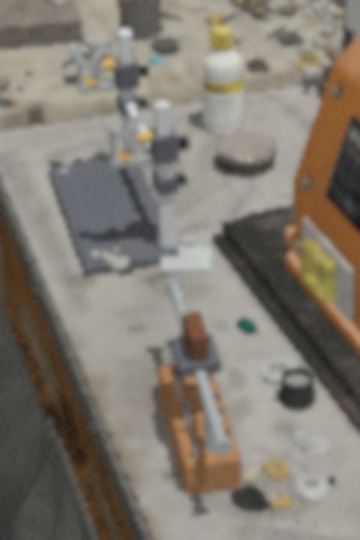

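The crops show the rack standing with its bar roughly along y and the brown grip on top. The stand has a dark base, two posts and hooks, and no bystander is in the path. Next I'll measure both from the depth images.

```bash
python3 - <<'E'
from h import *
for n in("scene","side"):
    z=np.load(n+"0.npz");X=cloud(n,z["d"]).reshape(-1,3);C=z["p"].reshape(-1,3).astype(int)
    B=lambda lo,hi:X[((X>=lo)&(X<=hi)).all(1)]
    b=B([.43,-.36,.075],[.5,-.09,.096])
    vx,vy,x0,y0=cv2.fitLine(b[:,:2].astype(np.float32),cv2.DIST_HUBER,0,.01,.01).ravel()
    print(n,"bar",len(b),"yaw off y",np.degrees(np.arctan2(-vx,vy)) ,"x@mid",x0+(-.224-y0)*vx/vy,b[:,1].min(),b[:,1].max(),b[:,2].max())
    g=B([.42,-.28,.1],[.52,-.16,.14]);print("grip",len(g),g.min(0),g.max(0),np.median(g,0))
    bl=B([.40,-.32,.031],[.5,-.12,.04]);print("block top",len(bl),cv2.minAreaRect(bl[:,:2].astype(np.float32)))
    m=((X>=[.38,.03,.006])&(X<=[.58,.31,.017])).all(1)&(C.max(1)<125);q=X[m]
    print("base",m.sum(),cv2.minAreaRect(q[:,:2].astype(np.float32)),q.min(0),q.max(0),np.median(q[:,2]))
    for lo,hi in((.16,.18),(.12,.16),(.08,.12)):
      for s in((.02,.165),(.165,.3)):
        k=B([.42,s[0],lo],[.6,s[1],hi]);print("post",lo,len(k),np.percentile(k,[3,50,97],axis=0).tolist() if len(k) else "")
E
```

```text
scene bar 301 yaw off y -7.3089347 x@mid 0.46210593 -0.34424613540225885 -0.10339912796140542 0.09593025805923054
grip 144 [ 0.4434 -0.2458  0.1   ] [ 0.4755 -0.2017  0.1309] [ 0.4593 -0.2206  0.1154]
block top 454 ((0.4629649519920349, -0.2235933095216751), (0.14451535046100616, 0.05297444015741348), 83.46607971191406)
base 1965 ((0.510554313659668, 0.17174279689788818), (0.2685956060886383, 0.1498946100473404), 86.71126556396484) [0.4314 0.0334 0.006 ] [0.58   0.3057 0.017 ] 0.013336735311088452
post 0.16 60 [[0.4660550051453752, 0.07089087604480082, 0.16042816126928355], [0.5179007105366138, 0.07898213824087852, 0.16595023888581933], [0.5290345547169388, 0.08451134975148485, 0.1759213083135698]]
post 0.16 46 [[0.4765696524059168, 0.2510765048748951, 0.1607598247823312], [0.5296849304727581, 0.2577120608698157, 0.17166234955397663], [0.5404924843897244, 0.26429267309872073, 0.17550147115652648]]
post 0.12 205 [[0.4702211887912024, 0.07350645871941833, 0.12060909325757556], [0.49614110019605484, 0.08284571728838915, 0.14120238174867286], [0.5330789519316547, 0.08928400927700113, 0.1
[... 1669 characters left out ...]
.13818129557344605], [0.5426692548678639, 0.08462185066802828, 0.1583352093391276]]
post 0.12 179 [[0.4787864928294532, 0.2413051166660734, 0.1209135362595435], [0.5205136431574983, 0.25187414674936265, 0.13639981102259457], [0.5512051139819686, 0.2647670465509074, 0.15705964060928423]]
post 0.08 157 [[0.4740817250719863, 0.06290379271258534, 0.08226300291971152], [0.5190757089747376, 0.07069325139715754, 0.10233605979215397], [0.5407003140736877, 0.14004804068253401, 0.11971877505646797]]
post 0.08 153 [[0.48232341519058997, 0.20265408964666864, 0.08241262218412855], [0.5267528004283499, 0.2497295255855527, 0.10775659277870406], [0.5508858745302181, 0.2652531107557081, 0.11934600498261153]]
```

Request:
apply_moves(rows=[{"dz":-0.05},{"dz":-0.05,"dx":0.01},{"dx":0.047,"dy":-0.035},{"dx":0.047,"dy":-0.036},{"dx":0.047,"dy":-0.036},{"dx":0.047,"dy":-0.036},{"dx":0.047,"dy":-0.036},{"dx":0.047,"dy":-0.036},{"dx":0.047,"dy":-0.036},{"dx":0.047,"dy":-0.036},{},{}])

```text
$.rows[0]: bad value
```

Request:
apply_moves(rows=[{"rz":-0.169},{"rz":-0.169},{"rz":-0.169},{"rz":-0.169},{"rz":-0.169},{"rz":-0.169},{"rz":-0.169},{},{}])

```text
$.rows[0]: bad value
```

```bash
python3 - <<'E'
from h import *
from scipy.spatial.transform import Rotation as Ro
s=r.state();print(s["tool_pos"],Ro.from_rotvec(s["eef_rot"]).as_matrix(),s["joints"],s["force"])
c=r.camera_info("wrist");p,d=r.get_image("wrist");cv2.imwrite("pics/w1.png",p[:,:,::-1])
print(c["t"]@-c["R"],c["R"][2])
X=cloud("wrist",d,c).reshape(-1,3)
B=lambda lo,hi:X[((X>=lo)&(X<=hi)).all(1)]
b=B([.42,-.37,.08],[.5,-.08,.096]);vx,vy,x0,y0=cv2.fitLine(b[:,:2].astype(np.float32),cv2.DIST_HUBER,0,.01,.01).ravel()
print("bar",len(b),np.degrees(np.arctan2(-vx,vy)),"x@mid",x0+(-.225-y0)*vx/vy,b.min(0),b.max(0))
for lo,hi in((.116,.126),(.03,.038)):
  q=B([.4,-.32,lo],[.52,-.13,hi]);print(len(q),len(q) and cv2.minAreaRect(q[:,:2].astype(np.float32)),np.median(q,0))
E
```

```text
[ 0.1641 -0.6027  0.2049] [[ 0.9649  0.2627 -0.0003]
 [ 0.2627 -0.9649  0.001 ]
 [-0.     -0.0011 -1.    ]] [ 1.2635  0.4179 -0.0103  1.6141  0.0047  1.1107 -0.053 ] [-0.6593  0.0667 -0.7921]
[ 0.2354 -0.5827  0.3837] [-0.2479 -0.0664 -0.9665]Traceback (most recent call last):
  File "<stdin>", line 8, in <module>
cv2.error: OpenCV(4.12.0) /io/opencv/modules/imgproc/src/linefit.cpp:50: error: (-215:Assertion failed) count > 0 in function 'fitLine2D_wods'
```

View pics/w1.png

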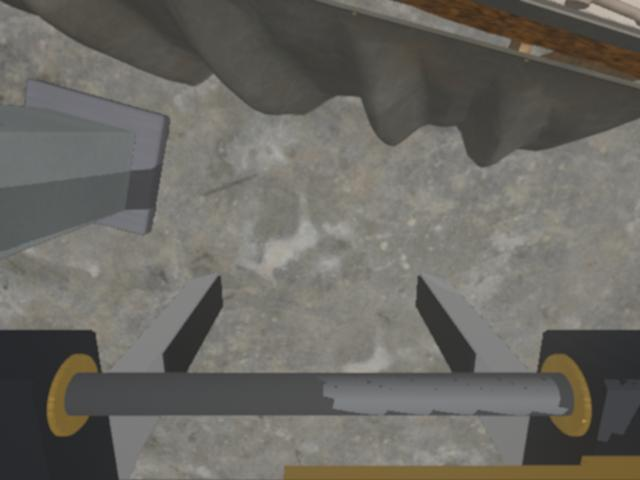

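The moves were refused because every row needs all seven fields, so nothing moved. The picture shows only floor between the open fingers. Sending again with full rows.

Request:
apply_moves(rows=[{"dx":0,"dy":0,"dz":-0.05,"rx":0,"ry":0,"rz":0,"claw":1},{"dx":0.01,"dy":0,"dz":-0.05,"rx":0,"ry":0,"rz":0,"claw":1},{"dx":0.047,"dy":-0.036,"dz":0,"rx":0,"ry":0,"rz":0,"claw":1},{"dx":0.047,"dy":-0.036,"dz":0,"rx":0,"ry":0,"rz":0,"claw":1},{"dx":0.047,"dy":-0.036,"dz":0,"rx":0,"ry":0,"rz":0,"claw":1},{"dx":0.047,"dy":-0.036,"dz":0,"rx":0,"ry":0,"rz":0,"claw":1},{"dx":0.047,"dy":-0.036,"dz":0,"rx":0,"ry":0,"rz":0,"claw":1},{"dx":0.047,"dy":-0.036,"dz":0,"rx":0,"ry":0,"rz":0,"claw":1},{"dx":0.047,"dy":-0.036,"dz":0,"rx":0,"ry":0,"rz":0,"claw":1},{"dx":0.047,"dy":-0.036,"dz":0,"rx":0,"ry":0,"rz":0,"claw":1}])

```text
time: 1.4
tool_pos: [0.4617, -0.2221, 0.3055]
eef_rot: [3.114, 0.416, -0.0]
force: [-0.3, -1.4, 0.3]
opening: 0.0942
grasp_force: 0.0
```

Request:
apply_moves(rows=[{"dx":0,"dy":0,"dz":0,"rx":0,"ry":0,"rz":-0.169,"claw":1},{"dx":0,"dy":0,"dz":0,"rx":0,"ry":0,"rz":-0.169,"claw":1},{"dx":0,"dy":0,"dz":0,"rx":0,"ry":0,"rz":-0.169,"claw":1},{"dx":0,"dy":0,"dz":0,"rx":0,"ry":0,"rz":-0.169,"claw":1},{"dx":0,"dy":0,"dz":0,"rx":0,"ry":0,"rz":-0.169,"claw":1},{"dx":0,"dy":0,"dz":0,"rx":0,"ry":0,"rz":-0.169,"claw":1},{"dx":0,"dy":0,"dz":0,"rx":0,"ry":0,"rz":-0.169,"claw":1},{"dx":0,"dy":0,"dz":0,"rx":0,"ry":0,"rz":0,"claw":1},{"dx":0,"dy":0,"dz":0,"rx":0,"ry":0,"rz":0,"claw":1}])

```text
time: 2.52
tool_pos: [0.4609, -0.2238, 0.3053]
eef_rot: [-2.357, -2.077, 0.0]
force: [-0.2, 0.4, 0.3]
opening: 0.094
grasp_force: 0.0
```

```bash
cat > rk.py <<'E'
from h import *
from scipy.spatial.transform import Rotation as Ro
s=r.state();print(s["time"],s["tool_pos"],Ro.from_rotvec(s["eef_rot"]).as_matrix(),s["joints"],s["force"])
c=r.camera_info("wrist");p,d=r.get_image("wrist");cv2.imwrite("pics/w1.png",p[:,:,::-1])
X=cloud("wrist",d,c).reshape(-1,3)
B=lambda lo,hi:X[((X>=lo)&(X<=hi)).all(1)]
b=B([.42,-.37,.08],[.5,-.08,.096])
if len(b):
  vx,vy,x0,y0=cv2.fitLine(b[:,:2].astype(np.float32),cv2.DIST_HUBER,0,.01,.01).ravel()
  print("bar",len(b),np.degrees(np.arctan2(-vx,vy)),"x@mid",x0+(-.225-y0)*vx/vy,b.min(0),b.max(0))
for lo,hi in((.116,.126),(.03,.038)):
  q=B([.4,-.32,lo],[.52,-.13,hi]);print(len(q),len(q) and (cv2.minAreaRect(q[:,:2].astype(np.float32)),np.median(q,0)))
E
python3 rk.py
```

```text
2.525 [ 0.4609 -0.2238  0.3053] [[ 0.1258  0.9921 -0.0003]
 [ 0.9921 -0.1258  0.0002]
 [ 0.0001 -0.0003 -1.    ]] [ 0.7805  0.1521 -0.4342  1.7472  0.067   1.2572  0.2039] [-0.24    0.4096  0.3453]
bar 2557 -7.0039535 x@mid 0.4634596 [ 0.4421 -0.3425  0.082 ] [ 0.4857 -0.1036  0.096 ]
708 (((0.4641090929508209, -0.22317026555538177), (0.04011174663901329, 0.015161179006099701), 82.94514465332031), array([ 0.4642, -0.2222,  0.1213]))
2505 (((0.4637232720851898, -0.22257345914840698), (0.14232002198696136, 0.047883689403533936), 82.92501831054688), array([ 0.4631, -0.1975,  0.0335]))
```

View pics/w1.png

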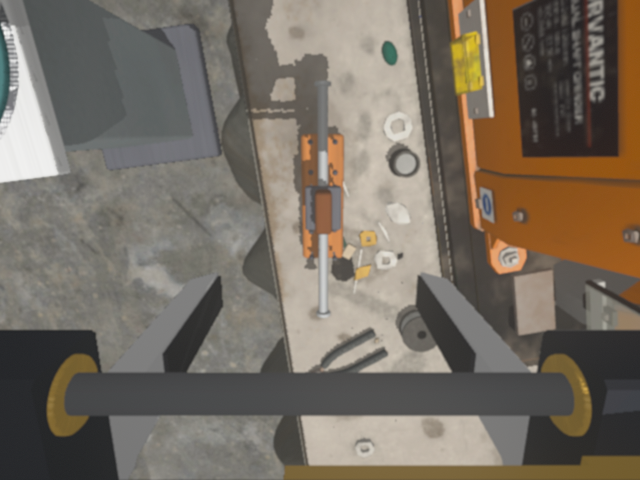

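The wrist view shows the bar vertical at column 322 and the grip at (322,212), centred between the fingers. The yaw error is about 0.2° and the tool needs +3 mm along its y. Going down to grasp.

Request:
apply_moves(rows=[{"dx":0,"dy":0.003,"dz":0.05,"rx":0,"ry":0,"rz":0,"claw":1},{"dx":0,"dy":0,"dz":0.05,"rx":0,"ry":0,"rz":0,"claw":1},{"dx":0,"dy":0,"dz":0.05,"rx":0,"ry":0,"rz":0,"claw":1},{"dx":0,"dy":0,"dz":0.03,"rx":0,"ry":0,"rz":0,"claw":1},{"dx":0,"dy":0,"dz":0.015,"rx":0,"ry":0,"rz":0,"claw":1},{"dx":0,"dy":0,"dz":0.011,"rx":0,"ry":0,"rz":0,"claw":1},{"dx":0,"dy":0,"dz":0,"rx":0,"ry":0,"rz":0,"claw":1}])

```text
time: 3.45
tool_pos: [0.4641, -0.2242, 0.0996]
eef_rot: [2.353, 2.081, 0.0]
force: [0.8, 0.0, 0.7]
opening: 0.094
grasp_force: 0.0
```

Request:
apply_moves(rows=[{"dx":0,"dy":0,"dz":0,"rx":0,"ry":0,"rz":0,"claw":0},{"dx":0,"dy":0,"dz":0,"rx":0,"ry":0,"rz":0,"claw":0},{"dx":0,"dy":0,"dz":0,"rx":0,"ry":0,"rz":0,"claw":0},{"dx":0,"dy":0,"dz":0,"rx":0,"ry":0,"rz":0,"claw":0},{"dx":0,"dy":0,"dz":0,"rx":0,"ry":0,"rz":0,"claw":0},{"dx":0,"dy":0,"dz":0,"rx":0,"ry":0,"rz":0,"claw":0},{"dx":0,"dy":0,"dz":0,"rx":0,"ry":0,"rz":0,"claw":0},{"dx":0,"dy":0,"dz":0,"rx":0,"ry":0,"rz":0,"claw":0}])

```text
time: 4.45
tool_pos: [0.464, -0.2241, 0.0994]
eef_rot: [-2.353, -2.082, -0.0]
force: [1.7, 0.9, 1.1]
opening: 0.0176
grasp_force: 0.5
```

Request:
apply_moves(rows=[{"dx":0,"dy":0,"dz":0,"rx":0,"ry":0,"rz":0,"claw":0},{"dx":0,"dy":0,"dz":0,"rx":0,"ry":0,"rz":0,"claw":0},{"dx":0,"dy":0,"dz":0,"rx":0,"ry":0,"rz":0,"claw":0},{"dx":0,"dy":0,"dz":-0.005,"rx":0,"ry":0,"rz":0,"claw":0},{"dx":0,"dy":0,"dz":-0.02,"rx":0,"ry":0,"rz":0,"claw":0},{"dx":0,"dy":0,"dz":-0.04,"rx":0,"ry":0,"rz":0,"claw":0},{"dx":0,"dy":0,"dz":-0.04,"rx":0,"ry":0,"rz":0,"claw":0},{"dx":0,"dy":0,"dz":-0.04,"rx":0,"ry":0,"rz":0,"claw":0},{"dx":0,"dy":0,"dz":-0.04,"rx":0,"ry":0,"rz":0,"claw":0},{"dx":0,"dy":0,"dz":-0.025,"rx":0,"ry":0,"rz":0,"claw":0},{"dx":0,"dy":0,"dz":0,"rx":0,"ry":0,"rz":0,"claw":0},{"dx":0,"dy":0,"dz":0,"rx":0,"ry":0,"rz":0,"claw":0}])

```text
time: 5.95
tool_pos: [0.4634, -0.2239, 0.3082]
eef_rot: [-2.352, -2.081, 0.001]
force: [0.4, 0.3, -5.4]
opening: 0.016
grasp_force: 30.0
```

Request:
apply_moves(rows=[{"dx":0.02,"dy":-0.006,"dz":0,"rx":0,"ry":0,"rz":-0.01,"claw":0},{"dx":0.042,"dy":-0.016,"dz":0,"rx":0,"ry":0,"rz":-0.01,"claw":0},{"dx":0.05,"dy":-0.018,"dz":0,"rx":0,"ry":0,"rz":-0.01,"claw":0},{"dx":0.05,"dy":-0.018,"dz":0,"rx":0,"ry":0,"rz":-0.01,"claw":0},{"dx":0.05,"dy":-0.018,"dz":0,"rx":0,"ry":0,"rz":-0.01,"claw":0},{"dx":0.05,"dy":-0.018,"dz":0,"rx":0,"ry":0,"rz":-0.01,"claw":0},{"dx":0.03,"dy":-0.012,"dz":0,"rx":0,"ry":0,"rz":-0.01,"claw":0},{"dx":0.02,"dy":-0.006,"dz":0,"rx":0,"ry":0,"rz":0,"claw":0},{"dx":0,"dy":0,"dz":0,"rx":0,"ry":0,"rz":0,"claw":0},{"dx":0,"dy":0,"dz":0,"rx":0,"ry":0,"rz":0,"claw":0}])

```text
time: 7.2
tool_pos: [0.3794, 0.0961, 0.3089]
eef_rot: [-2.278, -2.163, 0.001]
force: [0.2, -0.8, -4.1]
opening: 0.016
grasp_force: 30.0
```

```bash
python3 - <<'E'
from h import *
s=r.state();c=r.camera_info("wrist");p,d=r.get_image("wrist");cv2.imwrite("pics/w2.png",p[:,:,::-1]);np.savez("w2.npz",p=p,d=d,**{k:c[k] for k in c})
print(s["tool_pos"],s["force"])
X=cloud("wrist",d,c)
m=(X[...,2]>.15)&(X[...,2]<.19)&(X[...,1]>0)&(X[...,1]<.32)&(X[...,0]>.42)
cc,lab,st,ce=cv2.connectedComponentsWithStats(m.astype(np.uint8))
for i in range(1,cc):
    if st[i,4]>15: q=X[lab==i]; print(st[i],q.min(0),q.max(0),q.mean(0))
E
```

```text
[0.3794 0.0961 0.3089] [ 0.2109 -0.8255 -4.1128]
[435   0  13  14 151] [0.4742 0.2534 0.1501] [0.4849 0.2625 0.1591] [0.4791 0.2574 0.1546]
[470   0  18  14 207] [0.5022 0.2518 0.1501] [0.5131 0.2616 0.1591] [0.5077 0.2562 0.154 ]
[502   0  33  14 364] [0.5262 0.2503 0.1502] [0.5405 0.2601 0.1733] [0.5313 0.2525 0.1631]
[420 225  14  19 206] [0.4641 0.074  0.1505] [0.4778 0.0884 0.162 ] [0.4702 0.0816 0.1574]
[447 225  20  19 306] [0.4898 0.0724 0.15  ] [0.5037 0.0869 0.1629] [0.4965 0.0801 0.1566]
[477 225  28  22 512] [0.5162 0.0715 0.1501] [0.5312 0.0856 0.1734] [0.5216 0.0797 0.1663]
[614 277  26  42 561] [0.6455 0.     0.15  ] [0.6644 0.0299 0.1725] [0.6542 0.0101 0.1576]
```

View pics/w2.png

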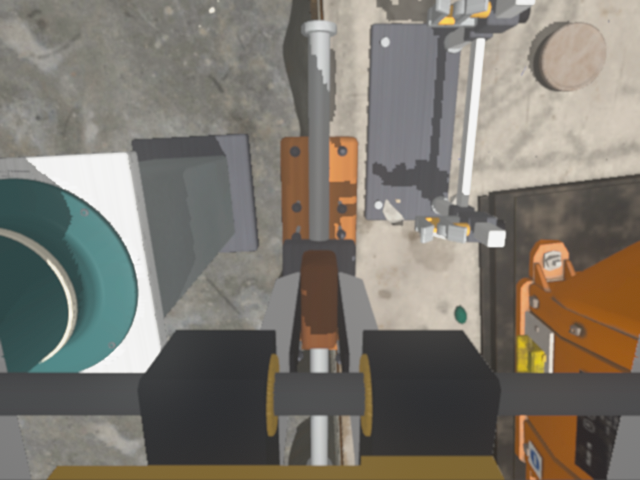

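The wrist view shows the held rack with its bar at column 320. The right hook is near (445,232) and the left hook is cut off at the top edge near (470,8). I'll shift +y to get both in full.

Request:
apply_moves(rows=[{"dx":0.02,"dy":0,"dz":0,"rx":0,"ry":0,"rz":0,"claw":0},{"dx":0.03,"dy":0,"dz":0,"rx":0,"ry":0,"rz":0,"claw":0},{"dx":0.015,"dy":0,"dz":0,"rx":0,"ry":0,"rz":0,"claw":0},{"dx":0,"dy":0,"dz":0,"rx":0,"ry":0,"rz":0,"claw":0},{"dx":0,"dy":0,"dz":0,"rx":0,"ry":0,"rz":0,"claw":0}])

```text
time: 7.88
tool_pos: [0.3832, 0.1604, 0.3092]
eef_rot: [-2.279, -2.162, 0.001]
force: [0.0, 0.2, -4.6]
opening: 0.0158
grasp_force: 30.0
```

```bash
python3 - <<'E'
from h import *
from scipy.spatial.transform import Rotation as Ro
s=r.state();c=r.camera_info("wrist");p,d=r.get_image("wrist");cv2.imwrite("pics/w3.png",p[:,:,::-1])
print(s["tool_pos"],s["force"],Ro.from_rotvec(s["eef_rot"]).as_matrix())
X=cloud("wrist",d,c)
def stats(X,n):
  m=(X[...,2]>.135)&(X[...,2]<.19)&(X[...,1]>0.03)&(X[...,1]<.32)&(X[...,0]>.44)&(X[...,0]<.515)
  for s0 in((.03,.165),(.165,.31)):
    k=m&(X[...,1]>s0[0])&(X[...,1]<s0[1]);q=X[k];zt=np.percentile(q[:,2],99)
    t=q[q[:,2]>zt-.008];f=t[:,0]<np.median(q[:,0]) 
    print(n,len(q),"ztop",zt,q[:,2].max(),"x",np.percentile(t[:,0],[1,99]),"y",np.percentile(t[:,1],[1,99]))
    for lo in np.arange(zt-.026,zt,.004):
      u=q[(q[:,2]>lo)&(q[:,2]<lo+.004)];xs=np.sort(u[:,0]);g=np.argmax(np.diff(xs)) if len(xs)>3 else None
      if g is not None: print("  z-ztop",round(lo-zt,3),len(xs),xs[0],xs[g],xs[g+1],xs[-1])
stats(X,"wrist")
for n in("scene","side"): stats(cloud(n,np.load(n+"0.npz")["d"]),n)
# held bar
b=X[(X[...,2]>.285)&(X[...,2]<.305)&(abs(X[...,0]-s["tool_pos"][0])<.04)]
b=b[(b[:,1]>s["tool_pos"][1]+.03)];vx,vy,x0,y0=cv2.fitLine(b[:,:2].astype(np.float32),cv2.DIST_HUBER,0,.01,.01).ravel()
print("bar",len(b),np.degrees(np.arctan2(-vx,vy)),"x at tcp y",x0+(s["tool_pos"][1]-y0)*vx/vy,b.min(0),b.max(0))
for a in np.arange(.04,.13,.02):
  u=b[abs(b[:,1]-s["tool_pos"][1]-a)<.006]
  if len(u): print(a,u[:,2].max(),len(u))
E
```

```text
[0.3832 0.1604 0.3092] [ 0.0416  0.2468 -4.6416] [[ 0.053   0.9986 -0.0006]
 [ 0.9986 -0.053  -0.0001]
 [-0.0001 -0.0006 -1.    ]]
wrist 925 ztop 0.16173736131757827 0.16240283737669167 x [0.4644 0.5028] y [0.073  0.0884]
  z-ztop -0.026 105 0.47139766484383805 0.4770349006580488 0.48364765990181896 0.5145211952120479
  z-ztop -0.022 232 0.4714738351117722 0.4768837092328039 0.48410449627859076 0.514986378358122
  z-ztop -0.018 92 0.47148083809496727 0.47696185601618013 0.4857558520471416 0.511099426979652
  z-ztop -0.014 67 0.471739380751521 0.47771073371460476 0.4899987456850807 0.4961239227177102
  z-ztop -0.01 134 0.4701630502097706 0.4771625744114662 0.49008659734409027 0.49882958702046976
  z-ztop -0.006 157 0.4645398250888564 0.47339175381918785 0.4940949293322049 0.5028374814690961
  z-ztop -0.002 130 0.464177527679208 0.4696497593764066 0.49768373182682957 0.5034007674353087
wrist 822 ztop 0.15850681908010986 0.15916360247732247 x [0.4744 0.5134] y [0.2525 0.2675]
  z-ztop -0.026 19 0.4812385778670195 0.4838329581658239 0.493941776255486 0.5048962292114889
  z-ztop -0.022 86
[... 2856 characters left out ...]
.4850371928935469 0.4933477696254453 0.5148512701930027
  z-ztop -0.018 5 0.48221412997293933 0.4847821158772817 0.4959010946567965 0.504587752466861
  z-ztop -0.014 6 0.4816671247144907 0.486154594251069 0.5050307064360017 0.5052166894962387
  z-ztop -0.01 11 0.47699169130500746 0.4819926771554422 0.4991135577945977 0.5107386461632264
  z-ztop -0.006 7 0.4744139876254149 0.47904913439685404 0.5060092478973323 0.511966405838124
bar 4509 -3.1210318 x at tcp y 0.3824117546989553 [0.3794 0.1904 0.2896] [0.3967 0.2813 0.303 ]
0.04 0.30150539403763016 489
0.06 0.30040074330444844 529
0.07999999999999999 0.30049616379514865 579
0.09999999999999999 0.3002564771925806 631
0.12 0.3030366548256707 582
```

View pics/w3.png

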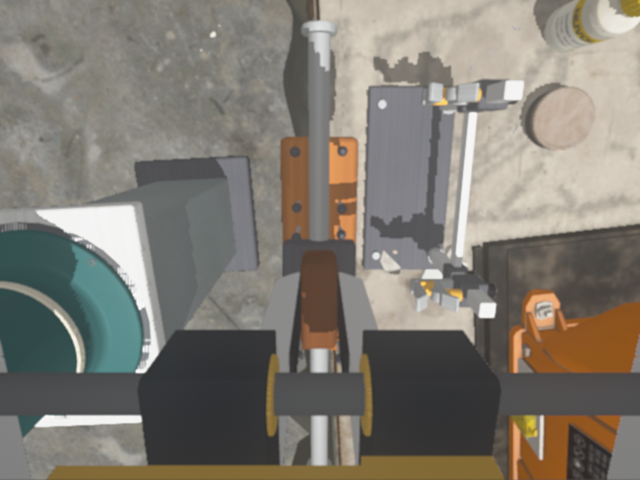

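The wrist view shows both hooks: left near (455,95) and right near (437,290). Measured trough centres are (0.4836, 0.0805) with its bottom at about 0.123, and (0.4938, 0.260) with its bottom at about 0.120. The spacing comes out at 0.180 m as it should. The held bar needs a world shift of (+0.106, +0.010) and about 1° of tilt, left end down.

Request:
apply_moves(rows=[{"dx":0.002,"dy":0.015,"dz":0,"rx":0,"ry":0,"rz":0,"claw":0},{"dx":0.004,"dy":0.025,"dz":0,"rx":0,"ry":0,"rz":0,"claw":0},{"dx":0.004,"dy":0.03,"dz":0,"rx":0,"ry":0,"rz":0.002,"claw":0},{"dx":0.003,"dy":0.025,"dz":0,"rx":0,"ry":0,"rz":0,"claw":0},{"dx":0.002,"dy":0.01,"dz":0,"rx":0,"ry":-0.017,"rz":0,"claw":0},{"dx":0,"dy":0,"dz":0,"rx":0,"ry":0,"rz":0,"claw":0},{"dx":0,"dy":0,"dz":0,"rx":0,"ry":0,"rz":0,"claw":0}])

```text
time: 8.8
tool_pos: [0.4881, 0.1709, 0.3096]
eef_rot: [2.271, 2.153, -0.02]
force: [-0.2, 0.2, -4.8]
opening: 0.0159
grasp_force: 30.0
```

```bash
cat > st.py <<'E'
from h import *
from scipy.spatial.transform import Rotation as Ro
s=r.state();R=Ro.from_rotvec(s["eef_rot"]).as_matrix()
print(s["time"],s["tool_pos"],"F",s["force"],"T",s["torque"],s["grasp_force"]);print(R)
E
python3 st.py
```

```text
8.8 [0.4881 0.1709 0.3096] F [-0.1722  0.2196 -4.7933] T [-0.0429 -0.0292  0.0065] 29.998852014541626
[[ 0.0534  0.9986 -0.0009]
 [ 0.9984 -0.0534 -0.0173]
 [-0.0173  0.0001 -0.9999]]
```

Request:
apply_moves(rows=[{"dx":0,"dy":0.001,"dz":0.02,"rx":0,"ry":0,"rz":0,"claw":0},{"dx":0,"dy":0,"dz":0.03,"rx":0,"ry":0,"rz":0,"claw":0},{"dx":0,"dy":0,"dz":0.03,"rx":0,"ry":0,"rz":0,"claw":0},{"dx":0,"dy":0,"dz":0.02,"rx":0,"ry":0,"rz":0,"claw":0},{"dx":0,"dy":0,"dz":0.01,"rx":0,"ry":0,"rz":0,"claw":0},{"dx":0,"dy":0,"dz":0,"rx":0,"ry":0,"rz":0,"claw":0},{"dx":0,"dy":0,"dz":0,"rx":0,"ry":0,"rz":0,"claw":0},{"dx":0,"dy":0,"dz":0,"rx":0,"ry":0,"rz":0,"claw":0}])

```text
time: 9.8
tool_pos: [0.49, 0.169, 0.2001]
eef_rot: [2.272, 2.152, -0.018]
force: [0.2, 0.6, -4.1]
opening: 0.0163
grasp_force: 30.0
```

```bash
python3 st.py; python3 - <<'E'
from h import *
p,d=r.get_image("scene");q,_=r.get_image("side")
a=cv2.resize(p[220:340,190:310,::-1],None,fx=3.3,fy=3.3,interpolation=2);b=cv2.resize(q[165:285,230:350,::-1],None,fx=3.3,fy=3.3,interpolation=2)
cv2.imwrite("pics/c4.png",np.hstack([a,b]))
E
```

```text
9.8 [0.49   0.169  0.2001] F [ 0.1647  0.5733 -4.0577] T [ 0.008  -0.0906 -0.0355] 29.99888241291046
[[ 0.054   0.9985  0.0001]
 [ 0.9984 -0.054  -0.0168]
 [-0.0168  0.001  -0.9999]]
```

View pics/c4.png

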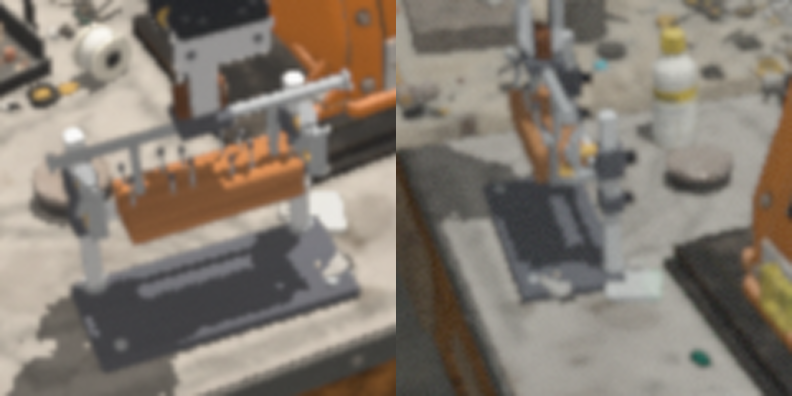

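The scene crop (left half) shows the bar over both hooks. Its ends are near (60,160) and (345,80), in line with the posts. Lowering in small steps and watching the force.

Request:
apply_moves(rows=[{"dx":0,"dy":0,"dz":0.01,"rx":0,"ry":0,"rz":0,"claw":0},{"dx":0,"dy":0,"dz":0.008,"rx":0,"ry":0,"rz":0,"claw":0},{"dx":0,"dy":0,"dz":0.006,"rx":0,"ry":0,"rz":0,"claw":0},{"dx":0,"dy":0,"dz":0.004,"rx":0,"ry":0,"rz":0,"claw":0},{"dx":0,"dy":0,"dz":0,"rx":0,"ry":0,"rz":0,"claw":0},{"dx":0,"dy":0,"dz":0,"rx":0,"ry":0,"rz":0,"claw":0}])

```text
time: 10.65
tool_pos: [0.4898, 0.1685, 0.1717]
eef_rot: [2.272, 2.153, -0.019]
force: [-0.5, -0.4, -4.0]
opening: 0.0157
grasp_force: 30.0
```

Request:
apply_moves(rows=[{"dx":0,"dy":0,"dz":0.003,"rx":0,"ry":0,"rz":0,"claw":0},{"dx":0,"dy":0,"dz":0.003,"rx":0,"ry":0,"rz":0,"claw":0},{"dx":0,"dy":0,"dz":0,"rx":0,"ry":0,"rz":0,"claw":0}])

```text
time: 11.02
tool_pos: [0.4895, 0.1683, 0.1652]
eef_rot: [2.272, 2.153, -0.02]
force: [-0.1, 0.4, -5.3]
opening: 0.016
grasp_force: 30.0
```

```bash
python3 st.py
```

```text
11.025 [0.4895 0.1683 0.1652] F [-0.1244  0.355  -5.3067] T [ 0.001  -0.0298 -0.0173] 29.998856484889984
[[ 0.0539  0.9985 -0.0014]
 [ 0.9984 -0.054  -0.017 ]
 [-0.017  -0.0005 -0.9999]]
```

Request:
apply_moves(rows=[{"dx":0,"dy":0,"dz":0.002,"rx":0,"ry":0,"rz":0,"claw":0},{"dx":0,"dy":0,"dz":0.002,"rx":0,"ry":0,"rz":0,"claw":0},{"dx":0,"dy":0,"dz":0,"rx":0,"ry":0,"rz":0,"claw":0}])

```text
time: 11.4
tool_pos: [0.4896, 0.1682, 0.1613]
eef_rot: [2.272, 2.153, -0.02]
force: [-0.0, 1.0, -4.3]
opening: 0.0156
grasp_force: 30.0
```

Request:
apply_moves(rows=[{"dx":0,"dy":0,"dz":0.0015,"rx":0,"ry":0,"rz":0,"claw":0},{"dx":0,"dy":0,"dz":0.0015,"rx":0,"ry":0,"rz":0,"claw":0},{"dx":0,"dy":0,"dz":0,"rx":0,"ry":0,"rz":0,"claw":0}])

```text
time: 11.78
tool_pos: [0.4889, 0.1683, 0.1582]
eef_rot: [2.272, 2.154, -0.021]
force: [-4.9, 0.3, -1.0]
opening: 0.0157
grasp_force: 30.0
```

```bash
python3 st.py
```

```text
11.775 [0.4889 0.1683 0.1582] F [-4.9056  0.2749 -0.9747] T [0.0454 1.4804 0.0253] 30.00249534845352
[[ 0.0536  0.9986 -0.0024]
 [ 0.9984 -0.0536 -0.0172]
 [-0.0173 -0.0014 -0.9998]]
```

The keepers are engaged: 3.5 N up, 5 N forward. The x torque is near zero, so both sides carry about the same.

Request:
apply_moves(rows=[{"dx":0,"dy":0,"dz":0.0015,"rx":0,"ry":0,"rz":0,"claw":0},{"dx":0,"dy":0,"dz":0.0015,"rx":0,"ry":0,"rz":0,"claw":0},{"dx":0,"dy":0,"dz":0,"rx":0,"ry":0,"rz":0,"claw":0}])

```text
time: 12.15
tool_pos: [0.4887, 0.1683, 0.1551]
eef_rot: [2.272, 2.154, -0.022]
force: [-5.8, 1.3, -2.6]
opening: 0.0158
grasp_force: 30.0
```

```bash
python3 st.py
```

```text
12.15 [0.4887 0.1683 0.1551] F [-5.7988  1.3066 -2.5898] T [ 0.2135  1.5573 -0.0953] 30.001942813396454
[[ 0.0535  0.9986 -0.0028]
 [ 0.9984 -0.0535 -0.0171]
 [-0.0173 -0.0019 -0.9998]]
```

Request:
apply_moves(rows=[{"dx":0,"dy":0,"dz":0.0015,"rx":0,"ry":0,"rz":0,"claw":0},{"dx":0,"dy":0,"dz":0.0015,"rx":0,"ry":0,"rz":0,"claw":0},{"dx":0,"dy":0,"dz":0,"rx":0,"ry":0,"rz":0,"claw":0}])

```text
time: 12.52
tool_pos: [0.4886, 0.1683, 0.152]
eef_rot: [2.272, 2.154, -0.022]
force: [-6.9, 2.5, -4.1]
opening: 0.016
grasp_force: 30.0
```

```bash
python3 st.py
```

```text
12.525 [0.4886 0.1683 0.152 ] F [-6.9145  2.469  -4.1366] T [ 0.4127  1.5316 -0.0558] 30.00235766172409
[[ 0.0534  0.9986 -0.003 ]
 [ 0.9984 -0.0534 -0.0171]
 [-0.0172 -0.0021 -0.9999]]
```

Request:
apply_moves(rows=[{"dx":0,"dy":0,"dz":0.0015,"rx":0,"ry":0,"rz":0,"claw":0},{"dx":0,"dy":0,"dz":0.0015,"rx":0,"ry":0,"rz":0,"claw":0},{"dx":0,"dy":0,"dz":0,"rx":0,"ry":0,"rz":0,"claw":0}])

```text
time: 12.9
tool_pos: [0.4886, 0.1683, 0.1489]
eef_rot: [2.273, 2.154, -0.022]
force: [-5.7, 2.4, -6.5]
opening: 0.0158
grasp_force: 30.0
```

```bash
python3 st.py
```

```text
12.9 [0.4886 0.1683 0.1489] F [-5.6507  2.3677 -6.4728] T [ 0.5032  1.4941 -0.0981] 30.002293288707733
[[ 0.0534  0.9986 -0.0031]
 [ 0.9984 -0.0535 -0.0169]
 [-0.0171 -0.0022 -0.9999]]
```

Request:
apply_moves(rows=[{"dx":0,"dy":0,"dz":0.0015,"rx":0,"ry":0,"rz":0,"claw":0},{"dx":0,"dy":0,"dz":0.0015,"rx":0,"ry":0,"rz":0,"claw":0},{"dx":0,"dy":0,"dz":0,"rx":0,"ry":0,"rz":0,"claw":0}])

```text
time: 13.28
tool_pos: [0.4886, 0.1682, 0.1458]
eef_rot: [2.273, 2.154, -0.022]
force: [-5.2, 2.6, -8.0]
opening: 0.0158
grasp_force: 30.0
```

```bash
python3 st.py
```

```text
13.275 [0.4886 0.1682 0.1458] F [-5.2283  2.5992 -7.9604] T [ 0.5965  1.4096 -0.077 ] 30.001472532749176
[[ 0.0535  0.9986 -0.0031]
 [ 0.9984 -0.0535 -0.0169]
 [-0.017  -0.0022 -0.9999]]
```

The bar is past the keepers, which now push it down (−8 N). From here I use finer steps toward the bottom.

Request:
apply_moves(rows=[{"dx":0,"dy":0,"dz":0.001,"rx":0,"ry":0,"rz":0,"claw":0},{"dx":0,"dy":0,"dz":0.0005,"rx":0,"ry":0,"rz":0,"claw":0},{"dx":0,"dy":0,"dz":0,"rx":0,"ry":0,"rz":0,"claw":0}])

```text
time: 13.65
tool_pos: [0.4885, 0.1682, 0.1443]
eef_rot: [2.273, 2.154, -0.022]
force: [-5.5, 2.9, -7.7]
opening: 0.0158
grasp_force: 30.0
```

```bash
python3 st.py
```

```text
13.65 [0.4885 0.1682 0.1443] F [-5.4795  2.9406 -7.702 ] T [ 0.6731  1.2857 -0.0729] 30.00057488679886
[[ 0.0535  0.9986 -0.0031]
 [ 0.9984 -0.0535 -0.0169]
 [-0.017  -0.0022 -0.9999]]
```

Request:
apply_moves(rows=[{"dx":0,"dy":0,"dz":0.0005,"rx":0,"ry":0,"rz":0,"claw":0},{"dx":0,"dy":0,"dz":0.0005,"rx":0,"ry":0,"rz":0,"claw":0},{"dx":0,"dy":0,"dz":0,"rx":0,"ry":0,"rz":0,"claw":0}])

```text
time: 14.02
tool_pos: [0.4885, 0.1682, 0.1433]
eef_rot: [2.273, 2.154, -0.022]
force: [-4.9, 1.9, -9.3]
opening: 0.0158
grasp_force: 30.0
```

```bash
python3 st.py
```

```text
14.025 [0.4885 0.1682 0.1433] F [-4.8513  1.9253 -9.3449] T [ 0.6288  1.2088 -0.0626] 29.999915957450867
[[ 0.0535  0.9986 -0.0032]
 [ 0.9984 -0.0535 -0.0168]
 [-0.017  -0.0023 -0.9999]]
```

Request:
apply_moves(rows=[{"dx":0,"dy":0,"dz":0.0005,"rx":0,"ry":0,"rz":0,"claw":0},{"dx":0,"dy":0,"dz":0.0005,"rx":0,"ry":0,"rz":0,"claw":0},{"dx":0,"dy":0,"dz":0,"rx":0,"ry":0,"rz":0,"claw":0}])

```text
time: 14.4
tool_pos: [0.4886, 0.1682, 0.1423]
eef_rot: [2.273, 2.154, -0.021]
force: [-5.2, 2.6, -9.7]
opening: 0.0157
grasp_force: 30.0
```

```bash
python3 st.py
```

```text
14.4 [0.4886 0.1682 0.1423] F [-5.1845  2.5744 -9.656 ] T [ 0.6403  1.0675 -0.1287] 30.00049352645874
[[ 0.0535  0.9986 -0.003 ]
 [ 0.9984 -0.0536 -0.0168]
 [-0.0169 -0.0021 -0.9999]]
```

Request:
apply_moves(rows=[{"dx":0,"dy":0,"dz":0.0005,"rx":0,"ry":0,"rz":0,"claw":0},{"dx":0,"dy":0,"dz":0,"rx":0,"ry":0,"rz":0,"claw":0}])

```text
time: 14.65
tool_pos: [0.489, 0.1681, 0.1421]
eef_rot: [2.272, 2.154, -0.021]
force: [-5.8, 2.9, -9.7]
opening: 0.0158
grasp_force: 30.0
```

```bash
python3 st.py
```

```text
14.65 [0.489  0.1681 0.1421] F [-5.8326  2.9336 -9.7088] T [ 0.8319  1.2085 -0.0166] 29.998742938041687
[[ 0.0536  0.9986 -0.0022]
 [ 0.9984 -0.0536 -0.0168]
 [-0.0169 -0.0013 -0.9999]]
```

Request:
apply_moves(rows=[{"dx":0,"dy":0,"dz":0.0005,"rx":0,"ry":0,"rz":0,"claw":0},{"dx":0,"dy":0,"dz":0,"rx":0,"ry":0,"rz":0,"claw":0}])

```text
time: 14.9
tool_pos: [0.4892, 0.1681, 0.1417]
eef_rot: [2.272, 2.153, -0.02]
force: [-3.4, 2.3, -10.2]
opening: 0.0157
grasp_force: 30.0
```

```bash
python3 st.py
```

```text
14.9 [0.4892 0.1681 0.1417] F [ -3.3831   2.3442 -10.1527] T [ 0.8515  1.0702 -0.091 ] 30.000642836093903
[[ 0.0537  0.9986 -0.0019]
 [ 0.9984 -0.0538 -0.0168]
 [-0.0168 -0.001  -0.9999]]
```

Request:
apply_moves(rows=[{"dx":0,"dy":0,"dz":0.0005,"rx":0,"ry":0,"rz":0,"claw":0},{"dx":0,"dy":0,"dz":0,"rx":0,"ry":0,"rz":0,"claw":0}])

```text
time: 15.15
tool_pos: [0.4894, 0.1681, 0.1413]
eef_rot: [2.272, 2.153, -0.02]
force: [-4.4, 2.2, -10.1]
opening: 0.0157
grasp_force: 30.0
```

```bash
python3 st.py
```

```text
15.15 [0.4894 0.1681 0.1413] F [ -4.4318   2.2332 -10.1198] T [ 0.9495  0.987  -0.1098] 30.001679956912994
[[ 0.0538  0.9986 -0.0014]
 [ 0.9984 -0.0538 -0.0167]
 [-0.0168 -0.0005 -0.9999]]
```

Request:
apply_moves(rows=[{"dx":0,"dy":0,"dz":0.0005,"rx":0,"ry":0,"rz":0,"claw":0},{"dx":0,"dy":0,"dz":0,"rx":0,"ry":0,"rz":0,"claw":0}])

```text
time: 15.4
tool_pos: [0.4897, 0.168, 0.141]
eef_rot: [2.272, 2.153, -0.019]
force: [-3.3, 3.8, -8.1]
opening: 0.0157
grasp_force: 30.0
```

```bash
python3 st.py
```

```text
15.4 [0.4897 0.168  0.141 ] F [-3.3492  3.804  -8.0664] T [0.9988 0.7528 0.0071] 30.001236498355865
[[ 0.0539  0.9985 -0.0009]
 [ 0.9984 -0.0539 -0.0167]
 [-0.0167  0.     -0.9999]]
```

Request:
apply_moves(rows=[{"dx":0,"dy":0,"dz":0.0005,"rx":0,"ry":0,"rz":0,"claw":0},{"dx":0,"dy":0,"dz":0,"rx":0,"ry":0,"rz":0,"claw":0}])

```text
time: 15.65
tool_pos: [0.4898, 0.1679, 0.1407]
eef_rot: [2.272, 2.152, -0.019]
force: [-3.2, 2.5, -2.0]
opening: 0.0158
grasp_force: 30.0
```

```bash
python3 st.py
```

```text
15.65 [0.4898 0.1679 0.1407] F [-3.1571  2.4627 -1.9599] T [ 0.7384  0.9838 -0.1521] 30.001039803028107
[[ 0.054   0.9985 -0.0005]
 [ 0.9984 -0.054  -0.0169]
 [-0.0169  0.0004 -0.9999]]
```

The bottom has been reached: the up-force rose by 8 N. I'll average the noisy force readings while holding.

```bash
cat > av.py <<'E'
from h import *
from scipy.spatial.transform import Rotation as Ro
L=[]
for i in range(10):
    r.get_image("side");s=r.state();L.append(np.r_[s["force"],s["torque"],s["tool_pos"]])
L=np.array(L);print(s["time"],L.mean(0),"sd",L.std(0)[:6],"resTx",L[:,3].mean()-.25*L[:,1].mean(),Ro.from_rotvec(s["eef_rot"]).as_matrix()[2])
E
python3 av.py
```

```text
16.15 [-3.9166  2.089   0.1252  0.7108  0.9225 -0.051   0.4898  0.168   0.1407] sd [0.3423 0.4302 0.9324 0.0457 0.0243 0.0231] resTx 0.18853378746332694 [-0.0168  0.0003 -0.9999]
```

Request:
apply_moves(rows=[{"dx":0,"dy":0,"dz":0.0003,"rx":0,"ry":0,"rz":0,"claw":0},{"dx":0,"dy":0,"dz":0,"rx":0,"ry":0,"rz":0,"claw":0}])

```text
time: 16.4
tool_pos: [0.4899, 0.168, 0.1406]
eef_rot: [2.272, 2.152, -0.019]
force: [-5.3, 1.1, 7.8]
opening: 0.0157
grasp_force: 30.0
```

```bash
python3 av.py
```

```text
16.9 [-5.1747  0.8854  8.1602  0.4487  1.3393 -0.0505  0.4899  0.168   0.1406] sd [0.4319 0.2818 0.4848 0.03   0.0364 0.0216] resTx 0.22733049332752703 [-0.017   0.0005 -0.9999]
```

An extra 8 N of push left the x torque residual unchanged (0.19 → 0.23 N·m). The added load is therefore shared evenly, so both ends bear on their hook bottoms. The height agrees too: the bar axis is at 0.126, against 0.1265 expected. I'll ease off slightly and let go with a small opening.

Request:
apply_moves(rows=[{"dx":0,"dy":0,"dz":-0.0003,"rx":0,"ry":0,"rz":0,"claw":0},{"dx":0,"dy":0,"dz":0,"rx":0,"ry":0,"rz":0,"claw":0},{"dx":0,"dy":0,"dz":0,"rx":0,"ry":0,"rz":0,"claw":0.25},{"dx":0,"dy":0,"dz":0,"rx":0,"ry":0,"rz":0,"claw":0.35},{"dx":0,"dy":0,"dz":0,"rx":0,"ry":0,"rz":0,"claw":0.35},{"dx":0,"dy":0,"dz":0,"rx":0,"ry":0,"rz":0,"claw":0.35},{"dx":0,"dy":0,"dz":0,"rx":0,"ry":0,"rz":0,"claw":0.35}])

```text
time: 17.77
tool_pos: [0.4897, 0.1678, 0.1405]
eef_rot: [2.272, 2.153, -0.019]
force: [0.0, 0.8, -0.5]
opening: 0.0333
grasp_force: 0.0
```

```bash
python3 st.py
```

```text
17.775 [0.4897 0.1678 0.1405] F [ 0.0324  0.7849 -0.5309] T [-0.0998 -0.0754  0.017 ] 0.0
[[ 0.054   0.9985 -0.0009]
 [ 0.9984 -0.054  -0.0169]
 [-0.017  -0.     -0.9999]]
```

Released with no residual force. Now I'll rise straight up and check.

Request:
apply_moves(rows=[{"dx":0,"dy":0,"dz":-0.01,"rx":0,"ry":0,"rz":0,"claw":0.35},{"dx":0,"dy":0,"dz":-0.02,"rx":0,"ry":0,"rz":0,"claw":0.35},{"dx":0,"dy":0,"dz":-0.04,"rx":0,"ry":0,"rz":0,"claw":0.35},{"dx":0,"dy":0,"dz":-0.05,"rx":0,"ry":0,"rz":0,"claw":0.35},{"dx":0,"dy":0,"dz":-0.05,"rx":0,"ry":0,"rz":0,"claw":0.35},{"dx":-0.02,"dy":-0.03,"dz":0,"rx":0,"ry":0,"rz":0,"claw":0.35},{"dx":0,"dy":-0.03,"dz":0,"rx":0,"ry":0,"rz":0,"claw":0.35},{"dx":0,"dy":0,"dz":0,"rx":0,"ry":0,"rz":0,"claw":0.35},{"dx":0,"dy":0,"dz":0,"rx":0,"ry":0,"rz":0,"claw":0.35}])

```text
time: 18.9
tool_pos: [0.4293, 0.1541, 0.3117]
eef_rot: [2.272, 2.152, -0.018]
force: [0.9, -0.1, -0.4]
opening: 0.0329
grasp_force: 0.0
```

```bash
python3 st.py; python3 - <<'E'
from h import *
c=r.camera_info("wrist");p,d=r.get_image("wrist");X=cloud("wrist",d,c)
q,d2=r.get_image("scene");Y=cloud("scene",d2)
for n,X in(("wrist",X),("scene",Y)):
  for y in(.06,.115,.135,.2,.22,.28):
    m=(abs(X[...,1]-y)<.008)&(abs(X[...,0]-(.4887+.057*(y-.17)))<.009)&(X[...,2]>.10)&(X[...,2]<.16)
    print(n,y,m.sum(),np.percentile(X[m],98,axis=0)[2] if m.sum() else "", X[m][:,0].mean() if m.sum() else "")
a=cv2.resize(q[220:340,190:310,::-1],None,fx=3.3,fy=3.3,interpolation=2)
b=cv2.resize(p[:,:,::-1],(528,396))
cv2.imwrite("pics/c5.png",np.hstack([a,b[:,128:]]))
E
```

```text
18.9 [0.4293 0.1541 0.3117] F [ 0.8713 -0.0635 -0.3533] T [-0.0312 -0.1    -0.002 ] 0.0
[[ 0.0541  0.9985  0.0003]
 [ 0.9984 -0.0541 -0.0171]
 [-0.017   0.0013 -0.9999]]
wrist 0.06 0  
wrist 0.115 185 0.13283358146260274 0.4848154983342988
wrist 0.135 172 0.13270957707169712 0.48608987956152083
wrist 0.2 205 0.1313998290214229 0.4897640142256341
wrist 0.22 229 0.13079240986002605 0.49069200217955233
wrist 0.28 286 0.13171914201605922 0.4942615777369327
scene 0.06 22 0.1377161712219197 0.48192959332213997
scene 0.115 46 0.13520098473983122 0.4848588206669447
scene 0.135 24 0.13544702301380504 0.48578915702022146
scene 0.2 23 0.13382788320437206 0.48955916539518385
scene 0.22 45 0.1332128018159154 0.49031321985201337
scene 0.28 31 0.13420551303438055 0.49378148755080187
```

View pics/c5.png

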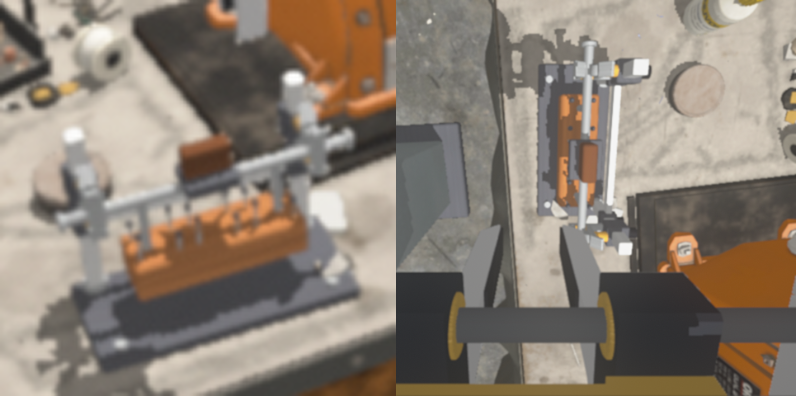

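The picture shows the rack hanging level in both hooks with the gripper clear. The bar's top is at about 0.1335 at the right hook and 0.130 at the left. That puts its underside at about 0.1235 and 0.120, which matches the measured hook bottoms.

```bash
python3 -c "
from rig import r
print(r.finish_job())"
```

```text
the job is handed in; nothing more can be done
None
```

The rack hangs upright with both ends of its bar on their hook bottoms. I confirmed this by force while holding it and by camera after letting go, then handed the job in; no verdict was returned.

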